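# Make up the gift sets on their colour trays

## Task

The dark brown truffle box already stands in its brown display tray. Set the wine red box and the cream box down flat in the trays of their own colours, lengthwise in the tray; then lay the brown ribbon roll flat on the middle of the brown box and the wine red ribbon roll flat on the middle of the wine red box (the cream box gets none). Leave the wooden stamp and the gold-lidded tin where they stand.

Things in the scene. Friction and masses are not known exactly. Their poses are not given: they have to be found in the camera images.
- box_brown_mid (a point): Dark brown closed card box, loose, about 150 g, standing in the brown tray from the start, where it stays; long side along its y axis, z up. Its top is 71 (x) by 113 (y) mm, its foot 52 by 91 mm. This point is its centre, 24.5 mm above its underside; its firm flat top is 49 mm above the underside, so 24.5 mm above this point.
- box_wine_mid (a point): Wine red closed card box, loose, about 150 g; long side along its y axis, z up. Its sides taper evenly from 67 (x) by 89 (y) mm at the top to about 48 by 72 mm at the foot. This point is its centre, 22 mm above its underside; its firm flat top is 44 mm above the underside, so 22 mm above this point. Grip it across x by the upper half.
- box_cream_mid (a point): Cream closed card box, as the wine red one: 65 (x) by 89 (y) mm at the top, about 47 by 72 mm at the foot. This point is its centre, 20.5 mm above its underside; its firm flat top is 41 mm above the underside.
- tray_brown_floor (a point): Dark brown shallow lacquered display tray, fixed to the counter, with the brown box in it. Inner floor 77 (x) by 117 (y) mm, 4 mm above the counter, with a lip 8 mm wide all round that rises 5 mm above the floor (9 mm above the counter). This point is the centre of the inner floor; the long side lies along y, a small brass plate is on the -x side.
- tray_wine_floor (a point): Wine red display tray, empty, fixed to the counter, otherwise as the brown one: inner floor 73 (x) by 100 (y) mm, 4 mm above the counter, lip 8 mm wide with its top 9 mm above the counter. This point is the centre of the inner floor; the long side lies along y. The box of its colour belongs in it with its long side along the tray's, either way round.
- tray_cream_floor (a point): Cream display tray, empty, fixed to the counter, otherwise as the brown one: inner floor 73 (x) by 100 (y) mm, 4 mm above the counter, lip 8 mm wide with its top 9 mm above the counter. This point is the centre of the inner floor; the long side lies along y. The box of its colour belongs in it with its long side along the tray's, either way round.
- roll_brown_mid (a point): Small roll of dark brown ribbon on a pale round spool with a dark brown round label on top, loose, about 50 g, lying flat, 18 mm high: the wound part is 52 mm across, the bottom flange (2 mm thick) 60 mm across. A short loose end, soft and without resistance, lies beside it. This point is the centre of the roll, 9 mm above its underside; z is the roll's axis, up.
- roll_wine_mid (a point): Larger roll of wine red ribbon with a wine red round label on top, otherwise as the brown one, about 60 g, 25 mm high: the wound part is 62 mm across, the bottom flange 70 mm across. This point is the centre of the roll, 12.5 mm above its underside.
- stamp_mid (a point): Wooden hand stamp, loose, 25 by 34 by 59 mm, standing upright; a bystander. This point is 30 mm above its underside.
- tin_mid (a point): Round wine red tin with a gold lid, loose, 70 mm across and 36 mm high; a bystander. This point is its centre.
Things that resemble listed ones, but are neither listed nor needed, are in the scene too. What is shaped like the part that bears box_brown_mid but purple is not meant.

How it is judged (in metres and radians):
At the end, for the whole second after the job is handed in: Each box flat in the tray of its colour (4 mm in height, tilt < 0.045 rad), centre within 15 mm of the tray's, long sides within 0.2 rad; each ribbon roll flat (tilt < 0.08 rad) on the box of its colour, centres within 15 mm; all released and at rest (horizontal distance between box_brown_mid and tray_brown_floor below 0.015 m and z of box_brown_mid in the frame of tray_brown_floor below 0.0285 m and angle between each of box_brown_mid, box_wine_mid, box_cream_mid's own z axis and vertical below 0.045 rad and angle between the y axis of box_brown_mid and the y axis of tray_brown_floor, either way round below 0.2 rad and horizontal distance between box_wine_mid and tray_wine_floor below 0.015 m and z of box_wine_mid in the frame of tray_wine_floor below 0.026 m and angle between the y axis of box_wine_mid and the y axis of tray_wine_floor, either way round below 0.2 rad and horizontal distance between box_cream_mid and tray_cream_floor below 0.015 m and z of box_cream_mid in the frame of tray_cream_floor below 0.0245 m and angle between the y axis of box_cream_mid and the y axis of tray_cream_floor, either way round below 0.2 rad and horizontal distance between roll_brown_mid and box_brown_mid below 0.015 m and z of roll_brown_mid in the frame of box_brown_mid above 0.0285 m and angle between each of roll_brown_mid, roll_wine_mid's own z axis and vertical below 0.08 rad and horizontal distance between roll_wine_mid and box_wine_mid below 0.015 m and z of roll_wine_mid in the frame of box_wine_mid above 0.0295 m and linear speed of each of box_brown, box_wine, box_cream, roll_brown, roll_wine below 0.01 m/s); the robot touches nothing.
It fails at once if the wooden stamp is pushed away or knocked over (moved over 25 mm) (distance of stamp_mid from where it was at the start of the episode above 0.025 m).
It fails at once if the gold-lidded tin is pushed away or knocked over (moved over 25 mm) (distance of tin_mid from where it was at the start of the episode above 0.025 m).
It also fails if it takes over 112 s, if anything falls off the work surface, if the arm or the gripper's body presses on something with over 40 N, if the wrist force passes 120 N, or if a joint passes its speed limit or range.

## Robot

A 6-joint arm with a two-finger parallel gripper is mounted at the origin on a cart in front of the work surface, level with it; the furniture and walls round the work are solid. World frame = base frame: x ahead of the robot, y to its left, z up, the work surface at z = 0. Lengths are in mm, angles in rad, forces in N, time in s.
With the tool pointing down it reaches from about 300 to 775 mm from the base axis. Payload 14.6 kg.
Tool frame: the origin (TCP) lies between the finger pads; the fingertips stand 25 mm ahead of it and the grasp point (between the pads) lies 6 mm ahead of it; z points along the fingers, y is the line along which they close (so a half turn about z gives the same grasp; the last joint's range is limited). The gripper opens to 94 mm and grips with 3 to 60 N. Pads are 16 mm wide; open, the fingers measure 119 mm over their backs; the gripper's body (75 mm by 177 mm) begins 78 mm behind the grasp point.
Start: joints at [1.116, 0.3, 1.521, -0, 1.321, -0.067], TCP at [207.981, 509.15, 230.446] pointing down, gripper open.
Joint ranges: [-3.03, 3.03], [-0.79, 2.21], [0.23, 2.52], [-1.04, 4.18], [0, 3.07], [-2.55, 2.55]. Speed limits (rad/s): [2.22, 2.22, 2.57, 3.14, 3.14, 3.14].

## Interface

Orientations are given as [roll, pitch, yaw] about the fixed x, y, z axes, in that order (R = Rz(yaw) Ry(pitch) Rx(roll)).
In Python, from cell import manip gives the robot as it stands. The module is installed in compiled form; this text tells all that it offers.
- The arm moves only by the tool step_arm, never from a script. Its argument "series" is one flat list of numbers, 5 for each row, row after row: the shift along the world's x, y, z in mm, then the turn about the world's z in rad, then the closure, from 0 (fully open) to 1 (shut). In form: [dx, dy, dz, spin, jaw, dx, dy, dz, spin, jaw, ...]. A call has 1 to 20 rows; each row shifts and turns the commanded pose from where the row before left it; what a row does not reach is not made up. A row lasts 1/8 s, in which the tool goes at most 62.5 mm and 10.7 degrees, less where a joint would pass 70% of its speed; a pose out of reach is approached as far as the arm can. A call is refused whole if a number of a shift passes 62.5 or a number of a turn 0.188, either way. A call with a gripper value outside its range is refused whole. The fingers move at their own pace and stop on an object; "squeeze" is the grip in N (left out, the last holds). Time passes only in rows, so rows that do not move let the fingers close. It gives the time, the measured TCP pose, the force, the opening and the grip force at its end, in the units of the state.
- manip.read_state(): the state, without advancing time (a new reading comes with each control period).
- manip.camera(name): name is "scene" or "top"; returns (picture, depth): 384x512x3 uint8, blue, green, red; 384x512 float32, mm along the optical axis (not along the pixel's ray), 0 where there is no reading.
- manip.camera_info(name): a dict with "fovy" (degrees; the focal length in pixels is half the picture's height over the tangent of half this angle, whatever the lens; pixels are square), "cx", "cy" (the principal point, pixels), "k1" (the pictures are not rectified: a ray, as slopes to the right and down, at radius r is drawn at 1 + k1 r^2 times it, then the intrinsics apply), "eye" and "orientation" of the camera in the world. Camera axes: x right, y down, z forward; pixel columns grow to the right and rows downward; lengths in mm; the calibration is good to about 2 mm. A picture is of the moment at which its call begins. camera_info takes no time and is no camera call.
- manip.sign_off(): hands the job in; it is judged then, once.
The state is a dict: "clock": time; "joints": joint angles; "qd": joint speeds; "effort": joint torques, N m; "eef_pos": TCP position; "eef_rot": TCP orientation; "wrist_force": force on the tool from outside, world axes, zero at the start; "moment": the same for the moment, N m; "finger_gap": finger opening in mm; "finger_force": force on a finger pad.
Only numpy, scipy, OpenCV 4.12 (cv2) and the standard library are available. Lean on these libraries where they do the work, as an engineer would, in place of code of your own. Each camera call takes 0.05 s, during which the arm holds its last target. There are 200 camera calls.

## Working session

There is one attempt and no reset: what is moved stays moved. The work goes in short steps, Python scripts to look and compute and a tool call to move; the robot and the scene stay as the last step left them, time stands still between calls to the robot, and variables do not carry over. Pictures are saved under pics/ and viewed, at most 14 in all, crops included, and the job is handed in when it is done.

Besides the shell and the picture viewer there is one more tool, called by a JSON object that holds its "method" and its "body", one argument or row to a line. step_arm: Moves the arm, as the interface text tells. Its arguments: {"type":"object","properties":{"series":{"type":"array"},"squeeze":{"type":"number"}},"required":["series"]}

```bash
mkdir -p pics; cat > h.py <<'E'
import numpy as np, cv2
from cell import manip
from scipy.spatial.transform import Rotation as R
def grab(n):
    p,d=manip.camera(n); i=manip.camera_info(n); np.savez(f'{n}.npz',p=p,d=d); return p,d,i
def cloud(d,i):
    f=d.shape[0]/2/np.tan(np.radians(i['fovy'])/2)
    K=np.array([[f,0,i['cx']],[0,f,i['cy']],[0,0,1.]])
    v,u=np.mgrid[:d.shape[0],:d.shape[1]]
    xy=cv2.undistortPoints(np.stack([u,v],-1).reshape(-1,1,2).astype(float),K,np.array([i['k1'],0,0,0.])).reshape(*d.shape,2)
    c=np.dstack([xy*d[...,None],d])
    o=np.array(i['orientation'],float)
    M=o if o.shape==(3,3) else R.from_euler('xyz',o).as_matrix()
    return c@M.T+np.array(i['eye'])
E
python3 - <<'E'
from h import *
for n in('scene','top'):
    p,d,i=grab(n); print(n,i); cv2.imwrite(f'pics/{n}0.png',cv2.resize(p,(800,600),interpolation=cv2.INTER_CUBIC))
    w=cloud(d,i); print(w[d>0].min(0),w[d>0].max(0))
print(manip.read_state())
E
```

```text
scene {'fovy': 46.72231256465926, 'cx': 256.51529915010696, 'cy': 194.313931869435, 'k1': -0.033908582287660076, 'eye': array([   16.72951563, -1119.47768261,   887.2376152 ]), 'orientation': array([-2.19223224,  0.01842391, -0.4805371 ])}
[-527.61477818 -914.09825915 -945.39851605] [2086.66926174  866.8386003   678.55813277]
top {'fovy': 54.53915148866988, 'cx': 256.30039114822307, 'cy': 189.4037459405351, 'k1': -0.0519877911603949, 'eye': array([ 414.92973484,  -81.19166752, 1438.21044697]), 'orientation': array([-3.0723793 , -0.00318767, -1.60003797])}
[ -720.17122639 -1750.28267136  -950.6002565 ] [1884.47111801  852.76310382  693.81438173]
{'clock': 0.1, 'joints': array([ 1.11638148e+00,  3.00428559e-01,  1.52152369e+00, -1.50108291e-05,
        1.32067615e+00, -6.65994524e-02]), 'qd': array([-0.00145473, -0.00060744, -0.00278682,  0.00032465, -0.00016897,
       -0.00085525]), 'effort': array([ 7.45612579e-04, -5.32637680e+01, -3.53290915e+01,  7.08927191e-02,
        2.34624505e-02, -7.13372401e-05]), 'eef_pos': array([207.90681602, 508.9674448 , 229.93392045]), 'eef_rot': array([-3.14055823e+00, -5.44216049e-05,  2.75378095e+00]), 'wrist_force': array([ 0.36844571,  0.03966307, -0.37023935]), 'moment': array([0.00833267, 0.01536767, 0.01028306]), 'finger_force': 0.0, 'finger_gap': 94.22669511398892}
```

View pics/top0.png

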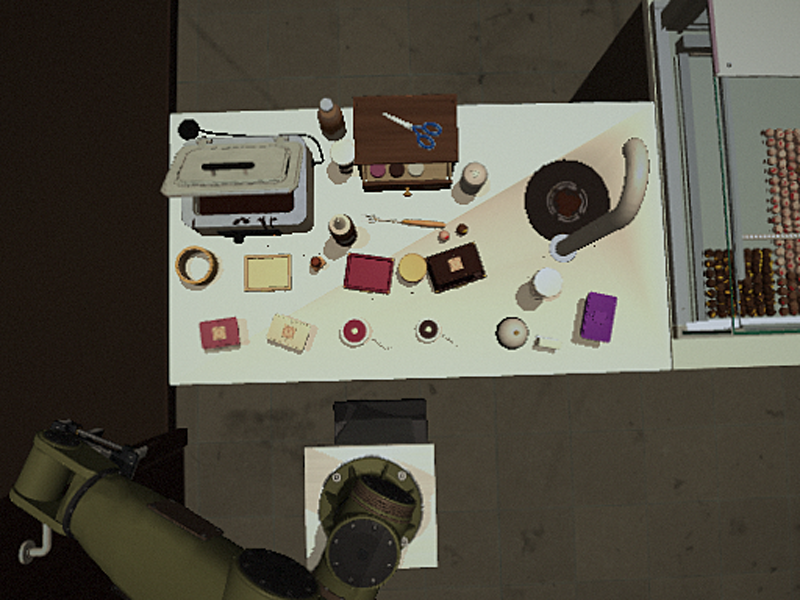

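View pics/scene0.png

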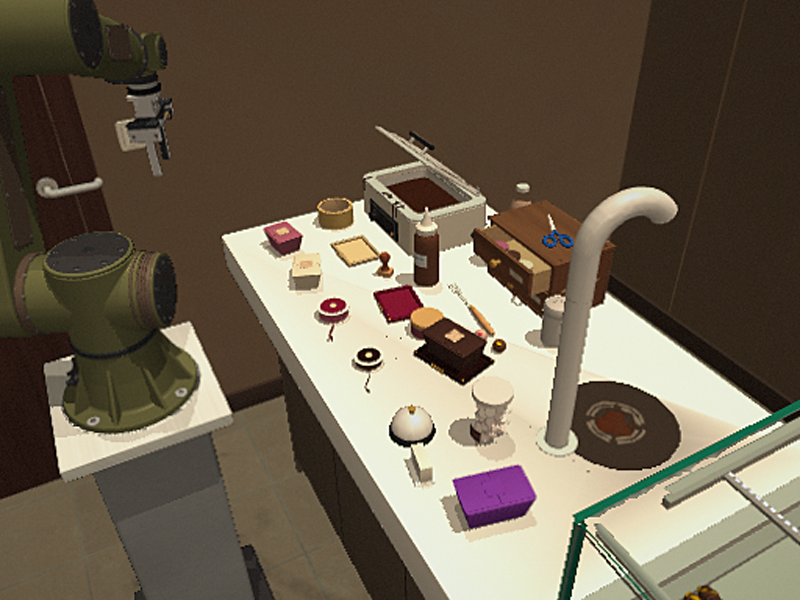

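```bash
cat >> h.py <<'E'
def rect(pts):
    (c,s,a)=cv2.minAreaRect(pts.astype(np.float32)); 
    if s[0]>s[1]: s=(s[1],s[0]); a+=90
    # a: direction of long side from world x (deg)
    a=(a+90)%180-90+0
    return np.round(c,1),np.round(s,1),round(((a+90))%180,1)
def blobs(w,d,zlo,zhi,xr=(200,800),yr=(-500,500),amin=25):
    m=((d>0)&(w[...,2]>zlo)&(w[...,2]<zhi)&(w[...,0]>xr[0])&(w[...,0]<xr[1])&(w[...,1]>yr[0])&(w[...,1]<yr[1])).astype(np.uint8)
    n,l,st,ce=cv2.connectedComponentsWithStats(m,connectivity=4)
    return [(ce[k],w[l==k],l==k) for k in range(1,n) if st[k,4]>amin]
E
python3 - <<'E'
from h import *
z=np.load('top.npz');d=z['d'];p=z['p'];w=cloud(d,manip.camera_info('top'))
m=(d>0)&(abs(w[...,2])<15)&(w[...,0]>250)&(w[...,0]<800)&(abs(w[...,1])<450)
A=np.c_[w[m][:,:2],np.ones(m.sum())];print('plane',np.linalg.lstsq(A,w[m][:,2],rcond=None)[0])
for c,q,k in blobs(w,d,12,300):
    zt=np.percentile(q[:,2],90); t=q[q[:,2]>zt-8]
    print(np.round(c*1.5625),len(q),'h',round(zt,1),*rect(t),p[k].mean(0).round())
crop=p[140:240,100:420]; cv2.imwrite('pics/crop0.png',cv2.resize(crop,(800,250),interpolation=cv2.INTER_CUBIC))
E
```

```text
plane [ 0.00210943  0.00081231 -0.68569985]Traceback (most recent call last):
  File "<stdin>", line 7, in <module>
  File "h.py", line 16, in rect
    (c,s,a)=cv2.minAreaRect(pts.astype(np.float32));
            ~~~~~~~~~~~~~~~^^^^^^^^^^^^^^^^^^^^^^^^
cv2.error: OpenCV(4.12.0) /io/opencv/modules/imgproc/src/convhull.cpp:143: error: (-215:Assertion failed) total >= 0 && (depth == CV_32F || depth == CV_32S) in function 'convexHull'
```

```bash
sed -i 's/cv2.minAreaRect(pts.astype/cv2.minAreaRect(pts[:,:2].astype/' h.py
python3 - <<'E'
from h import *
z=np.load('top.npz');d=z['d'];p=z['p'];w=cloud(d,manip.camera_info('top'))
for c,q,k in blobs(w,d,12,300):
    zt=np.percentile(q[:,2],90); t=q[q[:,2]>zt-8]
    print(np.round(c*1.5625),len(q),'h',round(zt,1),*rect(t),p[k].mean(0).round())
print('trays')
hsv=cv2.cvtColor(p,cv2.COLOR_BGR2HSV)
for nm,(u,v) in dict(cream=(268,272),wine=(369,273),brown=(456,266)).items():
    u,v=int(u/1.5625),int(v/1.5625)
    m=np.zeros(d.shape,np.uint8); m[v-18:v+19,u-23:u+24]=1
    lo=(w[...,2]<14)&(d>0)&(m>0)
    col=dict(cream=(hsv[...,1]>75)&(hsv[...,0]<35),wine=(hsv[...,1]>130)&((hsv[...,0]>165)|(hsv[...,0]<6)),brown=p.max(2)<70)[nm]
    n,l,st,ce=cv2.connectedComponentsWithStats((col&lo).astype(np.uint8)); k=1+st[1:,4].argmax()
    print(nm,len(w[l==k]),*rect(w[l==k]))
crop=p[140:240,100:420]; cv2.imwrite('pics/crop0.png',cv2.resize(crop,(800,250),interpolation=cv2.INTER_CUBIC))
E
```

```text
[242. 198.] 3955 h 239.3 [756.9 269.7] [ 72.5 284. ] 90.4 [86. 95. 98.]
[406. 181.] 665 h 138.7 [ 777.8 -110.7] [ 39.6 203.3] 88.9 [39. 55. 71.]
[473. 181.] 206 h 97.8 [ 782.6 -272.5] [33.7 52.5] 90.5 [ 95. 111. 119.]
[342. 229.] 280 h 159.7 [672.1  42.8] [22.7 30.1] 123.0 [73. 88. 97.]
[578. 239.] 314 h 278.7 [ 619.7 -484.3] [13.2 36.8] 18.5 [46. 53. 58.]
[462. 228.] 38 h 25.3 [ 676.4 -244.3] [20.1 23.8] 177.0 [27. 48. 72.]
[444. 235.] 39 h 25.7 [ 659.9 -199.9] [20.3 20.6] 164.3 [ 84. 104. 148.]
[455. 264.] 565 h 58.1 [ 584.6 -221.6] [ 70.6 112.2] 106.7 [29. 38. 58.]
[194. 264.] 292 h 50.2 [603.6 410.8] [88.9 92. ] 165.5 [ 53.  88. 112.]
[412. 267.] 266 h 39.6 [ 581.2 -117.9] [67.5 67.6] 43.4 [ 96. 161. 182.]
[316. 262.] 61 h 60.0 [601.3 113.3] [18.7 20.8] 164.2 [35. 57. 97.]
[546. 282.] 314 h 109.2 [ 531.2 -429.1] [62.7 65.7] 176.9 [177. 183. 177.]
[288. 331.] 429 h 46.8 [434.1 183.6] [64.7 92.4] 68.9 [140. 179. 186.]
[219. 333.] 430 h 49.2 [435.9 350.1] [67.  91.8] 97.2 [ 78.  79. 141.]
[354. 330.] 264 h 29.0 [432.2  26.7] [64.4 65. ] 88.4 [104. 105. 150.]
[428. 329.] 187 h 22.2 [ 430.8 -153.7] [53.6 57.1] 178.2 [101. 113. 119.]
[513. 332.] 298 h 48.1 [ 415.1 -358.3] [47.9 53.4] 43.0 [121. 140. 146.]
[549. 343.] 82 h 40.6 [ 387.3 -444.4] [19.7 52.8] 76.7 [161. 189. 181.]
trays
cream 588 [581.9 241.5] [ 89.9 115. ] 88.3
wine 644 [574.7  -8.8] [ 87.5 113.9] 80.9
brown 202 [ 552.7 -214.5] [ 81.8 148.5] 73.4
```

View pics/crop0.png

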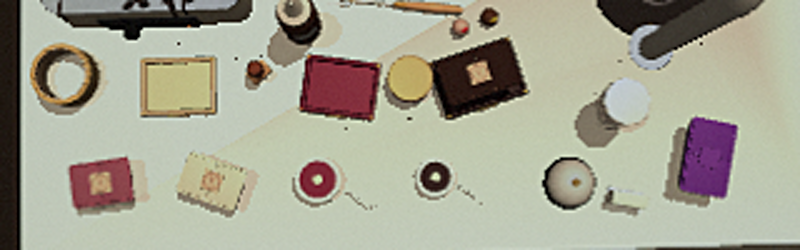

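```bash
python3 - <<'E'
from h import *
z=np.load('top.npz');d=z['d'];w=cloud(d,manip.camera_info('top'))
p2,d2,i2=grab('scene'); w2=cloud(d2,i2)
P=np.vstack([w[d>0],w2[d2>0]])
for nm,xr,yr in(('stove',(620,730),(190,300)),('bottle',(610,720),(5,90))):
    q=P[(P[:,0]>xr[0])&(P[:,0]<xr[1])&(P[:,1]>yr[0])&(P[:,1]<yr[1])]
    for z0 in range(10,260,20):
        s=q[(q[:,2]>=z0)&(q[:,2]<z0+20)]
        if len(s)>3: print(nm,z0,len(s),np.percentile(s[:,:2],[3,97],axis=0).round().tolist())
for c,q,k in blobs(w2,d2,12,300,xr=(380,700),yr=(-320,450)):
    zt=np.percentile(q[:,2],90); t=q[q[:,2]>zt-6]
    print(np.round(c*1.5625),len(q),'h',round(zt,1),*rect(t))
m=(d2>0)&(abs(w2[...,2])<15)&(w2[...,0]>350)&(w2[...,0]<600)&(abs(w2[...,1])<400)
print(np.median(w2[m][:,2]))
E
```

```text
stove 10 52 [[621.0, 191.0], [678.0, 296.0]]
stove 30 100 [[651.0, 192.0], [678.0, 296.0]]
stove 50 153 [[652.0, 193.0], [680.0, 298.0]]
stove 70 279 [[668.0, 194.0], [729.0, 297.0]]
stove 90 161 [[676.0, 193.0], [711.0, 298.0]]
stove 110 262 [[679.0, 196.0], [706.0, 297.0]]
stove 230 112 [[718.0, 191.0], [729.0, 295.0]]
bottle 10 96 [[618.0, 12.0], [688.0, 48.0]]
bottle 30 90 [[640.0, 13.0], [687.0, 54.0]]
bottle 50 93 [[640.0, 12.0], [686.0, 48.0]]
bottle 70 92 [[641.0, 13.0], [686.0, 51.0]]
bottle 90 102 [[640.0, 13.0], [684.0, 50.0]]
bottle 110 147 [[642.0, 15.0], [689.0, 68.0]]
bottle 130 184 [[647.0, 21.0], [690.0, 63.0]]
bottle 150 88 [[655.0, 30.0], [685.0, 57.0]]
bottle 170 23 [[664.0, 39.0], [675.0, 48.0]]
[404. 228.] 1546 h 127.1 [664.5  36.8] [40.1 47.8] 156.7
[335. 211.] 315 h 44.4 [598.9 402.1] [87.9 94. ] 90.4
[283. 236.] 322 h 44.9 [432.7 347.1] [68.2 93.2] 93.1
[384. 261.] 67 h 55.2 [598.3 110.7] [18.8 19.9] 36.1
[306. 268.] 332 h 41.7 [431.7 182.6] [61.5 96.8] 69.7
[332. 307.] 230 h 24.5 [431.   25.4] [67.6 70. ] 40.4
[448. 337.] 1085 h 53.2 [ 581.6 -222.7] [ 73.7 117. ] 105.9
[499. 343.] 42 h 21.5 [ 672.4 -249.4] [19.1 20.6] 156.8
[368. 355.] 192 h 17.9 [ 429.1 -154.5] [57.2 60. ] 83.0
-2.3996814590813074
```

Choices, with positions in the 800x600 top view:
- **Wine red box:** (220,333). The tin at (411,267) and the wine tray at (369,273) share its colour.
- **Cream box:** (291,333). The cream tray is at (268,272), and there is a small white block at (549,343).
- **Rolls:** wine (354,331) and brown (428,330). The chocolates at (444,235) and (462,228) could be taken for the brown roll.
- **Brown box:** (456,266). The purple box at (600,317) is the decoy.

The crop confirms these choices.

{"method": "step_arm", "body": {
  "series": [28.3, -20, -10, -0.135, 0, 28.3, -20, -10, -0.135, 0, 28.3, -20, -10, -0.135, 0, 28.3, -20, -10, -0.135, 0, 28.3, -20, -15, -0.135, 0, 28.3, -20, -15, -0.135, 0, 28.3, -20, -15, -0.135, 0, 28.4, -20, -15, -0.135, 0, 0, 0, 0, 0, 0, 0, 0, 0, 0, 0],
  "squeeze": 15
}}

```text
clock: 1.4
eef_pos: [434.1, 349.4, 130.6]
eef_rot: [-3.141, -0.0, 1.675]
wrist_force: [0.2, 1.2, -0.0]
finger_gap: 93.9
finger_force: 0.0
```

{"method": "step_arm", "body": {
  "series": [0, 0, -20, 0, 0, 0, 0, -20, 0, 0, 0, 0, -20, 0, 0, 0, 0, -20, 0, 0, 0, 0, -11, 0, 0, 0, 0, 0, 0, 0, 0, 0, 0, 0, 1, 0, 0, 0, 0, 1, 0, 0, 0, 0, 1, 0, 0, 0, 0, 1, 0, 0, 0, 0, 1, 0, 0, 0, 0, 1],
  "squeeze": 15
}}

```text
clock: 2.9
eef_pos: [434.6, 349.3, 39.8]
eef_rot: [3.141, -0.0, 1.674]
wrist_force: [-0.9, -1.4, 6.3]
finger_gap: 66.1
finger_force: 15.0
```

{"method": "step_arm", "body": {
  "series": [0, 0, 5, 0, 1, 0, 0, 10, 0, 1, 0, 0, 20, 0, 1, 0, 0, 25, 0, 1, 0, 0, 25, 0, 1, 0, 0, 0, 0, 1, 0, 0, 0, 0, 1]
}}

```text
clock: 3.78
eef_pos: [434.1, 348.9, 123.6]
eef_rot: [-3.141, 0.001, 1.674]
wrist_force: [0.6, 0.2, -2.5]
finger_gap: 66.2
finger_force: 15.0
```

```bash
python3 - <<'E'
from h import *
p,d,i=grab('scene'); cv2.imwrite('pics/lift.png',cv2.resize(p[60:260,100:350],(750,600),interpolation=cv2.INTER_CUBIC)); s=manip.read_state(); print(s['finger_gap'],s['wrist_force'],s['eef_pos'])
E
```

```text
65.76884766566519 [-0.01709221  0.47090044 -2.45480154] [434.05139806 348.83500305 123.31296205]
```

View pics/lift.png

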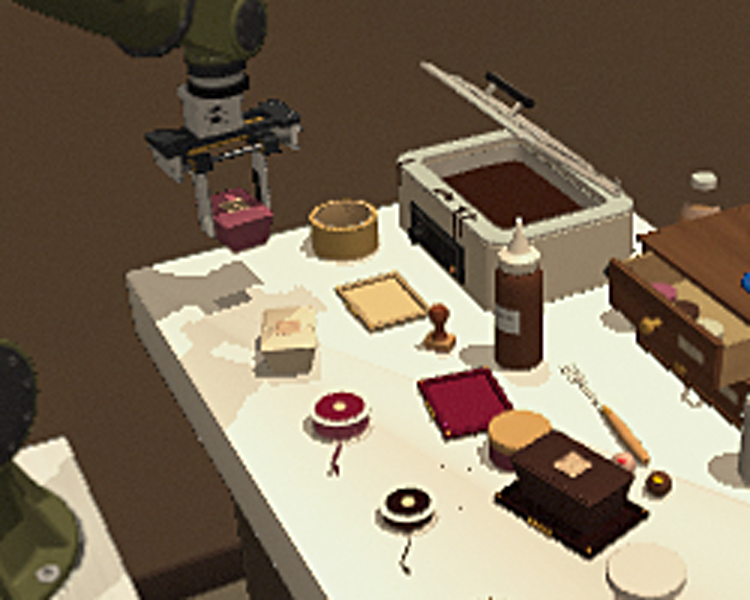

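The picture shows the wine box held level in the fingers, with its shadow below it. All the other items stand where they were.

{"method": "step_arm", "body": {
  "series": [0, -15, 2, 0, 1, 0, -36, 0, -0.03, 1, 0, -36, 0, -0.03, 1, 0, -36, 0, -0.03, 1, 10, -36, 0, -0.03, 1, 15, -36, 0, -0.03, 1, 20, -36, 0, -0.03, 1, 20, -36, 0, -0.03, 1, 20, -36, 0, -0.04, 1, 20, -36, 0, -0.04, 1, 20, -22, 0, -0.04, 1, 12, 0, 0, -0.03, 1, 0, 0, 0, 0, 1, 0, 0, 0, 0, 1]
}}

```text
clock: 5.58
eef_pos: [570.8, -11.2, 126.3]
eef_rot: [-3.141, 0.0, 1.315]
wrist_force: [-1.0, 0.2, -1.5]
finger_gap: 65.7
finger_force: 15.0
```

{"method": "step_arm", "body": {
  "series": [0, -1, -15, 0.02, 1, 0, 0, -20, 0, 1, 0, 0, -20, 0, 1, 0, 0, -15, 0, 1, 0, 0, -8, 0, 1, 0, 0, -4, 0, 1, 0, 0, 0, 0, 1, 0, 0, 0, 0, 1]
}}

```text
clock: 6.58
eef_pos: [571.7, -12.9, 44.9]
eef_rot: [3.141, -0.0, 1.334]
wrist_force: [0.0, -0.1, -1.7]
finger_gap: 65.8
finger_force: 15.0
```

{"method": "step_arm", "body": {
  "series": [0, 0, -1, 0, 1, 0, 0, -1, 0, 1, 0, 0, 0, 0, 1]
}}

```text
clock: 6.95
eef_pos: [571.8, -12.9, 43.7]
eef_rot: [3.141, -0.0, 1.334]
wrist_force: [-5.3, 0.9, 11.2]
finger_gap: 65.6
finger_force: 15.0
```

Contact with the tray floor. Release and rise.

{"method": "step_arm", "body": {
  "series": [0, 0, 0, 0, 0.15, 0, 0, 0, 0, 0, 0, 0, 0, 0, 0, 0, 0, 0, 0, 0, 0, 0, 5, 0, 0, 0, 0, 20, 0, 0, 0, 0, 30, 0, 0, 0, 0, 30, 0, 0, 0, 0, 0, 0, 0]
}}

```text
clock: 8.07
eef_pos: [572.5, -12.9, 129.9]
eef_rot: [3.137, -0.001, 1.334]
wrist_force: [0.0, 0.5, -0.4]
finger_gap: 93.9
finger_force: 0.0
```

{"method": "step_arm", "body": {
  "series": [-25, 10, 0, 0, 0, -28, 28, 0, -0.03, 0, -28, 28, 0, -0.03, 0, -28, 30, 0, -0.03, 0, -28, 30, 0, -0.034, 0, -2.5, 30, -5, 0, 0, 0, 30, -10, 0, 0, 0, 10, -15, 0, 0, 0, 0, 0, 0, 0, 0, 0, 0, 0, 0]
}}

```text
clock: 9.32
eef_pos: [432.1, 182.4, 97.4]
eef_rot: [-3.141, 0.0, 1.209]
wrist_force: [0.3, 0.2, -0.2]
finger_gap: 94.0
finger_force: 0.0
```

```bash
python3 - <<'E'
from h import *
p,d,i=grab('top'); w=cloud(d,i)
for c,q,k in blobs(w,d,12,300,xr=(380,640),yr=(-300,130)):
    zt=np.percentile(q[:,2],90); t=q[q[:,2]>zt-8]
    print(np.round(c*1.5625),'h',round(zt,1),*rect(t))
E
```

```text
[455. 264.] h 57.5 [ 584.5 -221.5] [ 70.6 112.5] 106.8
[368. 271.] h 53.0 [573.3 -12.7] [66.7 92.3] 77.6
[412. 267.] h 39.2 [ 580.9 -117.8] [64.5 69.2] 178.5
[317. 262.] h 59.2 [600.7 113.7] [19.  22.3] 173.9
[300. 302.] h 214.0 [493.8 126. ] [ 7.6 26. ] 170.9
[354. 330.] h 29.0 [432.2  26.8] [64.4 64.9] 88.1
[428. 329.] h 22.2 [ 430.8 -153.6] [53.7 57.2] 177.7
```

{"method": "step_arm", "body": {
  "series": [0.5, 0.5, -20, 0, 0, 0, 0, -20, 0, 0, 0, 0, -15, 0, 0, 0, 0, -5, 0, 0, 0, 0, 0, 0, 0, 0, 0, 0, 0, 1, 0, 0, 0, 0, 1, 0, 0, 0, 0, 1, 0, 0, 0, 0, 1, 0, 0, 0, 0, 1, 0, 0, 0, 0, 1, 0, 0, 5, 0, 1, 0, 0, 10, 0, 1]
}}

```text
clock: 11.0
eef_pos: [432.1, 183.5, 52.5]
eef_rot: [-3.141, 0.001, 1.21]
wrist_force: [-0.7, 0.1, -1.6]
finger_gap: 63.8
finger_force: 15.0
```

{"method": "step_arm", "body": {
  "series": [0, 0, 20, 0, 1, 0, 0, 25, 0.03, 1, 5, 5, 25, 0.05, 1, 20, 9, 4, 0.05, 1, 25, 9, 0, 0.05, 1, 25, 9, 0, 0.05, 1, 25, 9, 0, 0.05, 1, 25, 9, 0, 0.03, 1, 20, 8, 0, 0.02, 1, 0, 0, 0, 0, 1, 0, 0, 0, 0, 1]
}}

```text
clock: 12.38
eef_pos: [576.8, 241.5, 126.5]
eef_rot: [-3.141, 0.0, 1.54]
wrist_force: [0.0, -0.3, -1.9]
finger_gap: 63.9
finger_force: 15.0
```

{"method": "step_arm", "body": {
  "series": [0, 0, -15, 0, 1, 0, 0, -20, 0, 1, 0, 0, -20, 0, 1, 0, 0, -15, 0, 1, 0, 0, -8, 0, 1, 0, 0, -4, 0, 1, 0, 0, -1, 0, 1, 0, 0, -1, 0, 1, 0, 0, 0, 0, 1]
}}

```text
clock: 13.5
eef_pos: [577.6, 241.7, 42.7]
eef_rot: [3.141, -0.0, 1.54]
wrist_force: [0.3, 0.3, -2.3]
finger_gap: 63.6
finger_force: 15.0
```

{"method": "step_arm", "body": {
  "series": [0, 0, -1, 0, 1, 0, 0, -0.7, 0, 1, 0, 0, 0, 0, 1]
}}

```text
clock: 13.88
eef_pos: [577.7, 241.7, 41.6]
eef_rot: [3.141, -0.0, 1.54]
wrist_force: [-3.1, -1.5, 5.9]
finger_gap: 63.8
finger_force: 15.0
```

{"method": "step_arm", "body": {
  "series": [0, 0, 0, 0, 0.15, 0, 0, 0, 0, 0, 0, 0, 0, 0, 0, 0, 0, 0, 0, 0, 0, 0, 5, 0, 0, 0, 0, 20, 0, 0, 0, 0, 30, 0, 0, -5, -5, 30, 0, 0, -25, -25, 0, -0.03, 0, -28, -35, 0, -0.03, 0, -28, -35, 0, -0.04, 0, -28, -35, 0, -0.04, 0, -25, -35, -10, -0.03, 0, -7, -35, -15, -0.03, 0, 0, -10.7, -15, 0, 0, 0, 0, -15, 0, 0, 0, 0, 0, 0, 0, 0, 0, 0, 0, 0]
}}

```text
clock: 16.12
eef_pos: [431.8, 26.5, 71.3]
eef_rot: [3.141, -0.0, 1.341]
wrist_force: [0.7, -0.5, 0.7]
finger_gap: 94.0
finger_force: 0.0
```

```bash
python3 - <<'E'
from h import *
p,d,i=grab('top'); w=cloud(d,i)
for c,q,k in blobs(w,d,12,300,xr=(380,630),yr=(-200,330)):
    zt=np.percentile(q[:,2],90); t=q[q[:,2]>zt-8]
    print(np.round(c*1.5625),'h',round(zt,1),*rect(t))
E
```

```text
[439. 267.] h 57.6 [ 577.5 -179.1] [37.9 76. ] 178.0
[412. 267.] h 39.3 [ 581.3 -118. ] [67.2 67.5] 132.6
[368. 271.] h 53.0 [573.3 -12.6] [66.  92.1] 77.3
[316. 262.] h 59.4 [598.8 113.9] [18.2 19.3] 90.8
[262. 272.] h 50.2 [579.2 242.4] [61.4 93.3] 88.3
[354. 298.] h 189.0 [499.1   9.6] [47.6 64.6] 88.7
[428. 329.] h 22.1 [ 430.8 -153.7] [53.5 57.1] 178.2
```

{"method": "step_arm", "body": {
  "series": [0, 0, -15, 0, 0, 0, 0, -15, 0, 0, 0, 0, -8, 0, 0, 0, 0, -3, 0, 0, 0, 0, 0, 0, 0, 0, 0, 0, 0, 1, 0, 0, 0, 0, 1, 0, 0, 0, 0, 1, 0, 0, 0, 0, 1, 0, 0, 0, 0, 1, 0, 0, 0, 0, 1, 0, 0, 4, 0, 1, 0, 0, 10, 0, 1, 0, 0, 0, 0, 1],
  "squeeze": 10
}}

```text
clock: 17.92
eef_pos: [432.0, 25.9, 44.6]
eef_rot: [3.14, -0.0, 1.34]
wrist_force: [-0.7, 0.1, -0.4]
finger_gap: 61.8
finger_force: 10.0
```

{"method": "step_arm", "body": {
  "series": [0, 0, 15, 0, 1, 0, 0, 25, 0, 1, 10, 0, 25, 0, 1, 25, -8, 0, 0, 1, 30, -10, 0, 0, 1, 30, -10, 0, 0, 1, 30, -8, 0, 0, 1, 16, -3, 0, 0, 1, 0, 0, 0, 0, 1, 0, 0, -15, 0, 1, 0, 0, -10, 0, 1, 0, 0, -4, 0, 1, 0, 0, 0, 0, 1]
}}

```text
clock: 19.55
eef_pos: [572.3, -13.0, 79.5]
eef_rot: [-3.141, 0.0, 1.34]
wrist_force: [-0.2, 0.8, -0.8]
finger_gap: 61.8
finger_force: 10.0
```

```bash
python3 - <<'E'
from h import *
p,d,i=grab('scene'); cv2.imwrite('pics/roll1.png',cv2.resize(p[90:250,180:380],(750,600),interpolation=cv2.INTER_CUBIC)); s=manip.read_state(); print(s['finger_gap'],s['wrist_force'],s['eef_pos'])
E
```

```text
61.87537482103292 [ 0.53300307 -0.59200201 -0.66166452] [572.4553944  -13.01109582  79.81728016]
```

View pics/roll1.png

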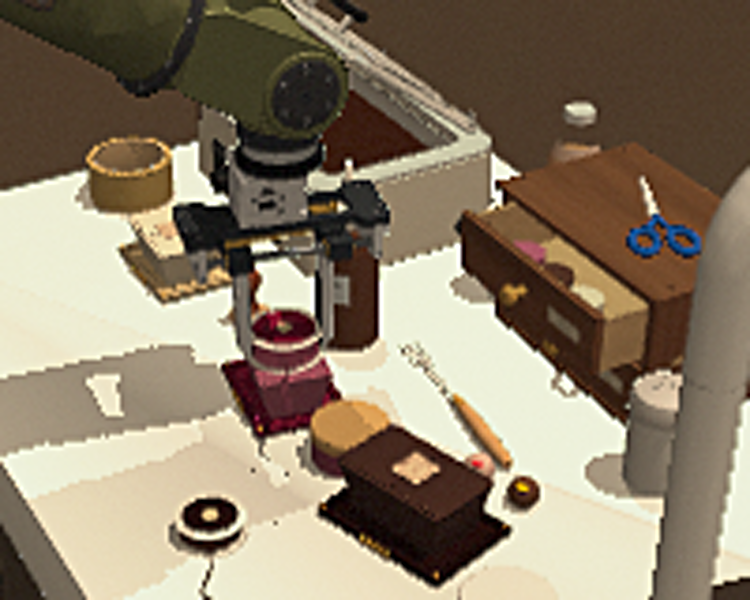

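The wine roll is held level (crop pixel 287,335), just above the wine box at (290,385). I lower it until it touches.

{"method": "step_arm", "body": {
  "series": [0, 0, -1, 0, 1, 0, 0, -1, 0, 1, 0, 0, 0, 0, 1]
}}

```text
clock: 19.98
eef_pos: [572.6, -13.0, 78.0]
eef_rot: [3.141, -0.0, 1.34]
wrist_force: [-0.3, 0.1, 2.0]
finger_gap: 62.1
finger_force: 10.0
```

{"method": "step_arm", "body": {
  "series": [0, 0, 0, 0, 0.15, 0, 0, 0, 0, 0, 0, 0, 0, 0, 0, 0, 0, 0, 0, 0, 0, 0, 5, 0, 0, 0, 0, 15, 0, 0, 0, 0, 20, 0, 0, -25, -15, 0, 0, 0, -30, -30, 0, 0, 0, -30, -30, 0, 0, 0, -30, -30, -10, 0, 0, -27.5, -30, -15, 0, 0, 0, -6, -15, 0, 0, 0, 0, -8, 0, 0, 0, 0, 0, 0, 0, 0, 0, 0, 0, 0]
}}

```text
clock: 21.98
eef_pos: [430.6, -153.5, 70.1]
eef_rot: [3.141, 0.0, 1.341]
wrist_force: [-0.1, 0.2, 0.6]
finger_gap: 93.7
finger_force: 0.0
```

```bash
python3 - <<'E'
from h import *
p,d,i=grab('top'); w=cloud(d,i)
for c,q,k in blobs(w,d,12,300,xr=(380,640),yr=(-300,330)):
    zt=np.percentile(q[:,2],90); t=q[q[:,2]>zt-8]
    print(np.round(c*1.5625),'h',round(zt,1),*rect(t))
E
```

```text
[455. 264.] h 57.8 [ 584.7 -221.3] [ 70.5 112.5] 106.6
[412. 267.] h 39.5 [ 581.3 -117.7] [67.2 67.7] 42.4
[368. 271.] h 76.1 [574.2 -11.6] [64.1 66.7] 88.6
[316. 262.] h 58.4 [599.2 113.3] [20.2 20.6] 60.3
[262. 272.] h 50.1 [579.1 242.7] [61.5 93.1] 88.1
[439. 296.] h 187.7 [ 499.2 -168.6] [43.8 67.3] 68.9
```

{"method": "step_arm", "body": {
  "series": [0, 0, -15, 0, 0, 0, 0, -15, 0, 0, 0, 0, -8, 0, 0, 0, 0, -3.5, 0, 0, 0, 0, 0, 0, 0, 0, 0, 0, 0, 1, 0, 0, 0, 0, 1, 0, 0, 0, 0, 1, 0, 0, 0, 0, 1, 0, 0, 0, 0, 1, 0, 0, 0, 0, 1, 0, 0, 4, 0, 1, 0, 0, 10, 0, 1, 0, 0, 0, 0, 1]
}}

```text
clock: 23.78
eef_pos: [430.5, -154.3, 43.2]
eef_rot: [3.14, 0.0, 1.34]
wrist_force: [-0.2, 0.4, 0.2]
finger_gap: 51.8
finger_force: 10.0
```

{"method": "step_arm", "body": {
  "series": [0, 0, 15, 0, 1, 0, 0, 25, 0, 1, 10, 0, 29, 0, 1, 25, -12, 0, 0, 1, 30, -15, 0, 0, 1, 30, -15, 0, 0, 1, 30, -15, 0, 0, 1, 27.5, -11, 0, 0, 1, 0, 0, 0, 0, 1, 0, 0, -15, 0, 1, 0, 0, -10, 0, 1, 0, 0, -3, 0, 1, 0, 0, 0, 0, 1, 0, 0, -1, 0, 1, 0, 0, 0, 0, 1]
}}

```text
clock: 25.65
eef_pos: [582.6, -222.1, 82.5]
eef_rot: [3.141, 0.0, 1.34]
wrist_force: [0.8, -0.0, -0.7]
finger_gap: 51.9
finger_force: 10.0
```

```bash
python3 - <<'E'
from h import *
p,d,i=grab('scene'); cv2.imwrite('pics/roll2.png',cv2.resize(p[110:270,180:380],(750,600),interpolation=cv2.INTER_CUBIC)); s=manip.read_state(); print(s['finger_gap'],s['wrist_force'],s['eef_pos'])
E
```

```text
51.50154369227614 [1.12061145 0.34594109 0.15244934] [ 582.53582959 -222.07333356   82.44482304]
```

View pics/roll2.png

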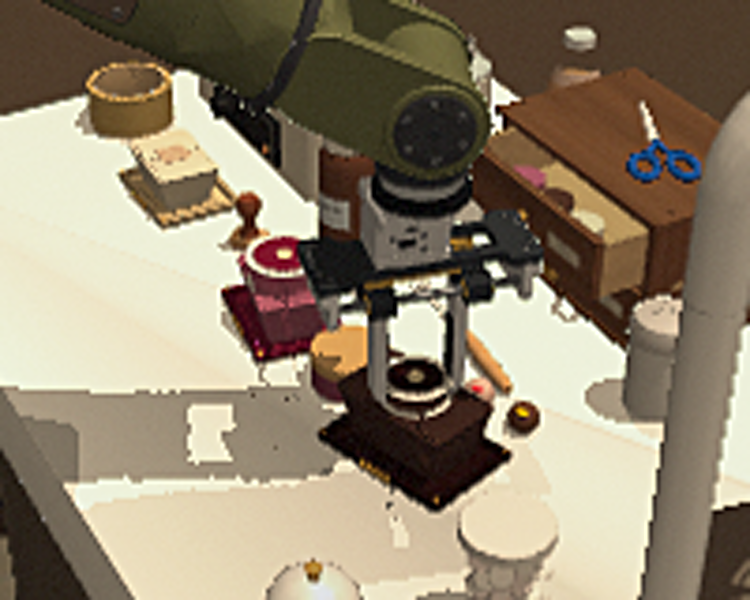

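The brown roll sits at the middle of the brown box top (crop pixel 417,390). One last small step down, then release and withdraw.

{"method": "step_arm", "body": {
  "series": [0, 0, -0.6, 0, 1, 0, 0, 0, 0, 1, 0, 0, 0, 0, 0.15, 0, 0, 0, 0, 0, 0, 0, 0, 0, 0, 0, 0, 0, 0, 0, 0, 0, 5, 0, 0, 0, 0, 15, 0, 0, 0, 0, 25, 0, 0, 0, 0, 30, 0, 0, -30, -10, 15, 0, 0, -40, -20, 0, 0, 0, -40, -20, 0, 0, 0, -40, -20, 0, 0, 0, 0, 0, 0, 0, 0, 0, 0, 0, 0, 0]
}}

```text
clock: 27.7
eef_pos: [433.0, -292.1, 172.6]
eef_rot: [3.14, 0.0, 1.34]
wrist_force: [-0.5, 1.0, -0.5]
finger_gap: 93.9
finger_force: 0.0
```

```bash
python3 - <<'E'
from h import *
p,d,i=grab('top'); w=cloud(d,i)
for c,q,k in blobs(w,d,12,300,xr=(540,640),yr=(-300,330)):
    zt=np.percentile(q[:,2],90); t=q[q[:,2]>zt-8]
    print(np.round(c*1.5625),'h',round(zt,1),*rect(t))
q=w[(d>0)&(w[...,2]>45)&(w[...,2]<63)&(abs(w[...,0]-584)<80)&(abs(w[...,1]+222)<80)]; print(*rect(q))
p,d,i=grab('scene'); cv2.imwrite('pics/end.png',cv2.resize(p[110:270,180:380],(750,600),interpolation=cv2.INTER_CUBIC))
E
```

```text
[455. 264.] h 72.8 [ 583.4 -220.7] [56.2 56.7] 177.8
[412. 267.] h 38.9 [ 581.  -119.5] [67.1 68.1] 63.6
[368. 270.] h 76.1 [573.8 -13.6] [67.5 67.8] 17.1
[316. 262.] h 59.4 [601.9 115.9] [19.8 21.3] 159.4
[263. 272.] h 49.5 [579.2 242.6] [61.4 92.9] 88.2
[ 572.5 -227.1] [ 96.7 115.9] 106.8
```

View pics/end.png

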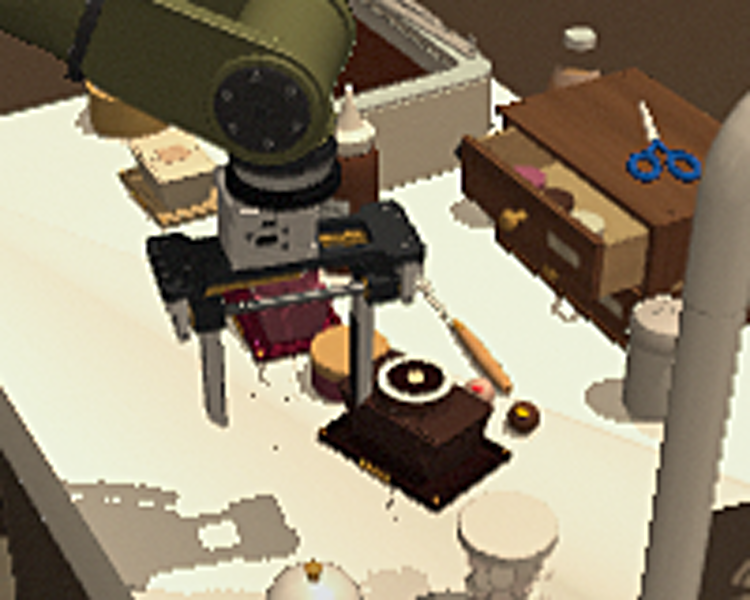

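The last picture shows the brown roll lying flat in the middle of the brown box (417,378), with the gripper clear. The top camera puts every item within tolerance.

```bash
python3 -c "
from cell import manip
print(manip.sign_off())"
```

```text
the job is handed in; nothing more can be done
None
```

The job is handed in at about 28 s of the 112 s: the wine red and cream boxes stand in their trays, each roll lies on its own box, and by the top camera all are within about 5 mm of centre with the stamp and tin not visibly moved; sign-off returned no verdict.

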